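# Hang the revolving centre on the tooling carousel

## Task

Turn the tooling carousel by its crank until the one empty forked hook points along the pointer on the base, and let go of it. Then take the revolving centre out of its stand and hang it, shank down, in that hook: push it back against the hook's spring pad, lower it behind the two upturned toes until the hook itself bears it, and only then let go. Never press it on the carousel with more than 30 N, and leave the other things alone.

Things in the scene. Friction and masses are not known exactly. Their poses are not given: they have to be found in the camera images.
- carousel (a joint): Angle of the carousel about its upright column, rad, positive counter-clockwise from above, limits +-3.1. 0: the empty hook points exactly along the base's pointer (within 0.12 will do). It starts 0.7 to 2.3 positive, turns with friction (about 2.5 N at the crank knob) and stays where it is left.
- carousel_base: The carousel's fixed round grey foot, 140 mm across. Origin on the column's axis at the work surface, z up; a steel pointer bar, 12 mm wide, sticks out of the foot along -x to 102 mm from the axis. Above it turns a steel column, 26 mm thick, with a ring of five forked hooks and, on top, a crank; 253 mm high over all.
- ring_middle (a point): On the column's axis at the NOMINAL height (120 mm) of the upper faces of the hooks' prongs. The ring is clamped by hand up to 7 mm higher or lower, which no reading shows: see or feel it. Five hooks, 72 deg apart; four hold fixed tooling (21 mm radius, up to 72 mm above the prongs), the empty one lies straight across from the crank. Hub disc 92 mm across below the prongs' upper face.
- crank_knob (a point): Middle of the upright black crank knob, a cylinder 18 mm across and 40 mm tall, 60 mm from the column's axis, above all else on the carousel: its top is 253 mm and the arm under it 213 mm above the work surface. It does not spin on its arm.
- hook_seat (a point): Where the shank's axis belongs in the empty hook, 100 mm from the column's axis, at the NOMINAL height of the prongs' upper faces (true: up to 7 mm higher or lower). Turns with the carousel; x axis points in to the column, z up. Two flat prongs, 10 mm thick, 8 mm wide, with a 27 mm gap open outward and upward. Hung right, the shoulder lies on the prongs behind the toes.
- toes (a point): Midway between the two upturned toes at the prongs' outer ends, on their inner faces (16.5 mm outward of hook_seat; 5 mm thick), at the NOMINAL height of their tops, 6 mm above the prongs (true: up to 7 mm higher or lower). The shoulder can sink behind them only while the shank's axis is at hook_seat or up to 6 mm further in.
- spring_pad (a point): Front face, unpressed, of the black spring pad of the empty hook, 14 mm wide, from 2 to 14 mm below the prongs' upper face (NOMINAL height, as the hook). The shank meets it with its axis 4 mm outward of hook_seat; it yields inward, pushing back 2 N at first, 3.2 N with the axis at hook_seat, 5 N at its end stop 6 mm further in. It ends up holding the body lightly against the toes.
- centre: The loose revolving (live) centre, steel, standing point up in the stand, 134 mm tall, 0.6 to 0.9 kg. Origin at the middle of the shank's lower end, z along its axis to the point. Shank 23 mm across from 0 to 62 mm; flat shoulder at 62 mm; body 42 mm across from 66 to 94 mm (40 mm at the shoulder), above that narrowing to the point. Round: any yaw will do.
- stand: Fixed square aluminium block 56x56x45 mm with a 27 mm square hole right through; origin in the middle of its underside. The centre's shank stands in it on the work surface, so the shoulder is 17 mm above the block; lift it at least 50 mm to clear.
- collet_3: Small steel collet, 27 mm across, 32 mm tall. A bystander; leave it where it is.
- hex_key_1: Black hex key lying flat, 39x134x9 mm. A bystander; leave it where it is.
- screwdriver: Screwdriver lying flat, 197 mm long. A bystander; leave it where it is.
- stud_blank: Steel rod lying flat, 22 mm thick, 120 mm long. A bystander; leave it where it is.
There are look-alikes about, which are no part of the job. Of the things that look like the centre, take the one that is farthest to the robot's left at the start.

How it is judged:
On the way, in this order (a step that is already met when the one before it is completed fails the run):
1. the empty hook is at the pointer and the carousel has been let go, the centre still in its stand (value of joint carousel between -0.12 and 0.12 rad and contact force between the fingers and carousel_base below 0.2 N and distance of centre from where it was at the start of the episode below 0.02 m), for 0.2 s.
2. the centre stands in the hook with its shoulder down on the prongs while the fingers still hold it (horizontal distance between centre and hook_seat below 0.0075 m and angle between centre's own z axis and vertical below 0.07 rad and z of centre in the frame of hook_seat between -0.072 and -0.052 m and (contact force between centre and hook_ring_c0 above 0.7 N or contact force between centre and hook_ring_c2 above 0.7 N) and contact force between the fingers and centre above 2 N), for 0.2 s.
At the end, for the whole second after the job is handed in: The centre hangs shank down in the empty hook, its shoulder on the prongs behind the toes, axis within 3.5 mm of the hook's seat point and within 4 degrees of upright, released and at rest; the hook points along the base's pointer to within 0.12 rad (value of joint carousel between -0.12 and 0.12 rad and horizontal distance between centre and hook_seat below 0.0075 m and angle between centre's own z axis and vertical below 0.07 rad and z of centre in the frame of hook_seat between -0.072 and -0.052 m and (contact force between centre and hook_ring_c0 above 0.7 N or contact force between centre and hook_ring_c2 above 0.7 N) and contact force between the fingers and centre below 0.1 N and linear speed of centre below 0.01 m/s and horizontal distance between centre and hook_seat below 0.0035 m); the robot touches nothing.
It fails at once if the centre pressed on the carousel with more than 30 N (contact force between centre and carousel_base above 30 N).
It fails at once if a bystander moved more than 30 mm (distance of any of collet_3, hex_key_1, screwdriver, stud_blank from where it was at the start of the episode above 0.03 m).
It also fails if it takes over 61 s, if anything falls off the work surface, if the arm or the gripper's body presses on something with over 40 N, if the wrist force passes 120 N, or if a joint passes its speed limit or range.

## Robot

A 6-joint arm with a two-finger parallel gripper is mounted at the origin on a cart in front of the work surface, level with it; the furniture and walls round the work are solid. World frame = base frame: x ahead of the robot, y to its left, z up, the work surface at z = 0. Lengths are in m, angles in rad, forces in N, time in s.
With the tool pointing down it reaches from about 0.35 to 0.775 m from the base axis. Payload 5.5 kg.
Tool frame: the origin (TCP) lies midway between the tips of the shut fingers; the grasp point (between the pads) lies 19 mm behind it; z points along the fingers, y is the line along which they close (so a half turn about z gives the same grasp; the last joint's range is limited). The gripper opens to 85 mm and grips with 20 to 120 N. Pads are 22 mm wide; open, the fingers measure 114 mm over their backs; the gripper's body (76 mm by 85 mm) begins 54 mm behind the grasp point. The pads swing forward as they close: fully open they stand 13 mm farther back than shut.
Start: joints at [0.98, 0.313, 0.046, 1.304, 0, 1.431], TCP at [0.251, 0.518, 0.231] pointing down, gripper open.
Joint ranges: [-2.76, 2.76], [-0.86, 1.69], [-1.03, 1.26], [-2.2, 2.34], [-1.47, 1.5], [-3.14, 3.14]. Speed limits (rad/s): [2.57, 2.57, 3.14, 3.14, 3.14, 3.14].

## Interface

Orientations are given as a unit quaternion [w, x, y, z].
In Python, from workcell import env gives the robot as it stands.
- The arm moves only by the tool move_arm, never from a script. Its argument "targets" is a list of rows, each a list of 3 entries, a list of its own where there are three numbers: the shift along the tool's x, y, z in mm, then the turn, a rotation vector about the tool's x, y, z in units of 10 degrees (1.0 is 10 degrees), then the closure, from -1 (fully open) to 1 (shut). In form: [[[dx, dy, dz], [ax, ay, az], gripper], ...]. A call has 1 to 5 rows; each row is the pose to reach, as a shift and turn from the pose commanded when the call began, along the tool's axes at that moment; what a row does not reach only later rows make up. A row lasts 1/8 s, in which the tool goes at most 62.5 mm and 10.7 degrees, less where a joint would pass 70% of its speed; a pose out of reach is approached as far as the arm can. A call with a gripper value outside its range is refused whole. The fingers move at their own pace and stop on an object; "squeeze" is the grip in N (left out, the last holds). Time passes only in rows, so rows that repeat a pose let the fingers close. It gives the time, the measured TCP pose, the force, the opening and the grip force at its end, in the units of the state.
- env.get_state(): the state, without advancing time (a new reading comes with each control period).
- env.read_camera(name): name is "scene" or "top" or "wrist"; returns a dict with "pixels" (420x560x3 uint8, red, green, blue), "fovy" (degrees; the focal length in pixels is half the picture's height over the tangent of half this angle, whatever the lens; pixels are square), "cx", "cy" (the principal point, pixels), "extrinsics" (4x4, takes a point from world to camera coordinates); the wrist camera has in their place "mount" (4x4, takes a point from camera to tool coordinates, whose origin is the TCP and whose axes are the flange's). Camera axes: x right, y up, looking along -z (the intrinsics and any distortion apply to the point x, -y, -z); pixel columns grow to the right and rows downward; lengths in m; the calibration is good to about 2 mm. A picture is of the moment at which its call begins: read the wrist's pose just before it. There is no depth.
- env.hand_in(): hands the job in; it is judged then, once.
Trained networks look in a picture, given as the dict that the camera call returned (one of the last four; its "shot" number tells which), for a name from the list of things; names that differ only in an ending like _2 or _b are one class to them, and where a whole thing is asked for, a point or a joint stands for the part that bears it (a point fixed in the world has none). Each returns a list of dicts, best first, with "confidence" (0 to 1); they miss things now and then, are a little off and sometimes report something else, mostly with a low value. They report only what shows in the picture. A call takes as long as a camera call. They do not tell look-alikes from the thing itself.
- env.spot_in(thing, picture): "centre" ([x, y, z] in m, in world coordinates, good to about 4 mm: the middle of the surface that is visible of it).
- env.regions_of(thing, picture): "mask" (420x560 bool, what is visible of it).
- env.landmark_of(thing, picture): "centre" ([x, y, z] in m, in world coordinates, good to about 4 mm: a listed point, or the origin of a listed thing).
The state is a dict: "clock": time; "joint_pos": joint angles; "qvel": joint speeds; "tau": joint torques, N m; "tcp_pos": TCP position; "orientation": TCP orientation; "wrist_force": force on the tool from outside, world axes, zero at the start; "ft_torque": the same for the moment, N m; "finger_gap": finger opening in m; "grip_force": force on a finger pad.
Only numpy, scipy, OpenCV 4.12 (cv2) and the standard library are available. Lean on these libraries where they do the work, as an engineer would, in place of code of your own. Each camera call takes 0.05 s, during which the arm holds its last target. There are 200 camera calls.

## Working session

There is one attempt and no reset: what is moved stays moved. The work goes in short steps, Python scripts to look and compute and a tool call to move; the robot and the scene stay as the last step left them, time stands still between calls to the robot, and variables do not carry over. Pictures are saved under pics/ and viewed, at most 10 in all, crops included, and the job is handed in when it is done.

Besides the shell and the picture viewer there is one more tool, called in YAML: its name, and indented under it one key for each argument. move_arm: Moves the arm, as the interface text tells. Its arguments: {"type":"object","properties":{"targets":{"type":"array","items":{"type":"array"}},"squeeze":{"type":"number"}},"required":["targets"]}

```bash
mkdir -p pics; ls
cat > h.py <<'E'
from workcell import env
import numpy as np, cv2
from scipy.spatial.transform import Rotation as R
def RT():
    s=env.get_state(); q=s["orientation"]; return s,R.from_quat([q[1],q[2],q[3],q[0]]).as_matrix(),np.array(s["tcp_pos"])
def save(p,n): cv2.imwrite("pics/"+n,p["pixels"][:,:,::-1])
def proj(p,X):
    c=np.array(p["extrinsics"])@np.r_[X,1]; f=210/np.tan(np.radians(p["fovy"])/2)
    return p["cx"]+f*c[0]/-c[2], p["cy"]-f*c[1]/-c[2]
def totool(d):  # world shift -> tool mm
    s,r,t=RT(); return np.round(r.T@np.array(d)*1000,1)
E
python3 - <<'E'
from h import *
s,r,t=RT(); print(s["clock"],t,r.round(2).tolist(),s["wrist_force"])
for n in ["scene","top"]:
    p=env.read_camera(n); save(p,n+"0.png"); print(n,p["fovy"],p["cx"],p["cy"],[k for k in p])
    for th in ["centre","stand","carousel_base","collet_3","hex_key_1","screwdriver","stud_blank","crank_knob","hook_seat","toes","spring_pad","ring_middle"]:
        for d in env.landmark_of(th,p)[:4]: print(th,np.round(d["centre"],3),round(d["confidence"],2),np.round(proj(p,d["centre"])))
E
```

```text
pics
0.0 [0.25022967 0.51711279 0.23038635] [[-0.9, 0.44, -0.0], [0.44, 0.9, -0.0], [0.0, -0.0, -1.0]] [ 0.15550874 -0.09358475 -0.5714703 ]
scene 45.50421825472438 282.6222932148207 210.72140650543275 ['pixels', 'fovy', 'cx', 'cy', 'extrinsics', 'shot']
centre [ 0.404 -0.736  0.002] 0.78 [371. 329.]
centre [ 0.434 -0.306  0.003] 0.64 [257. 270.]
centre [ 0.555 -0.137  0.122] 0.45 [244. 210.]
centre [ 0.576 -0.033  0.   ] 0.38 [227. 231.]
stand [ 0.431 -0.304  0.001] 0.91 [256. 271.]
carousel_base [ 0.577 -0.037 -0.001] 0.87 [228. 231.]
collet_3 [ 0.554 -0.128  0.118] 0.7 [242. 210.]
collet_3 [ 0.453  0.13  -0.001] 0.59 [172. 229.]
hex_key_1 [ 0.429 -0.074 -0.001] 0.61 [206. 249.]
hex_key_1 [ 0.575 -0.037 -0.002] 0.47 [228. 232.]
screwdriver [ 0.401  0.107 -0.   ] 0.52 [165. 236.]
stud_blank [ 0.572 -0.458  0.003] 0.58 [321. 269.]
crank_knob [0.593 0.025 0.235] 0.7 [217. 166.]
hook_seat [ 0.554 -0.134  0.117] 0.67 [243. 211.]
hook_seat [ 0.446  0.13  -0.002] 0.48 [171. 230.]
toes [ 0.551 -0.152  0.127] 0.81 [246. 210.]
spring_pad [ 0.556 -0.125  0.114] 0.6 [241. 211.]
ring_middle [ 0
[... 391 characters left out ...]
and [ 0.436 -0.303 -0.004] 0.7 [278. 259.]
carousel_base [ 0.578 -0.037  0.001] 0.93 [198. 217.]
carousel_base [ 0.398  0.107 -0.001] 0.45 [153. 272.]
carousel_base [ 0.568 -0.454 -0.002] 0.34 [323. 219.]
collet_3 [ 0.45   0.131 -0.   ] 0.57 [146. 256.]
hex_key_1 [ 0.426 -0.07  -0.001] 0.61 [207. 263.]
screwdriver [0.402 0.106 0.001] 0.77 [153. 271.]
stud_blank [ 0.572 -0.45  -0.001] 0.62 [321. 218.]
crank_knob [0.591 0.028 0.234] 0.56 [163. 201.]
hook_seat [ 0.557 -0.132  0.117] 0.73 [222. 218.]
hook_seat [ 0.45   0.13  -0.004] 0.22 [147. 256.]
toes [ 0.552 -0.146  0.125] 0.81 [227. 219.]
ring_middle [ 0.579 -0.038  0.12 ] 0.68 [192. 211.]
ring_middle [ 0.558 -0.129  0.115] 0.49 [222. 218.]
```

Run:
```python
import cv2
a=cv2.imread("pics/scene0.png");b=cv2.imread("pics/top0.png")
cv2.imwrite("pics/a.png",cv2.resize(a[120:390,130:490],(800,600)))
cv2.imwrite("pics/b.png",cv2.resize(b[150:330,100:460],(800,400),interpolation=cv2.INTER_CUBIC))
```

```text
(no output)
```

View pics/a.png

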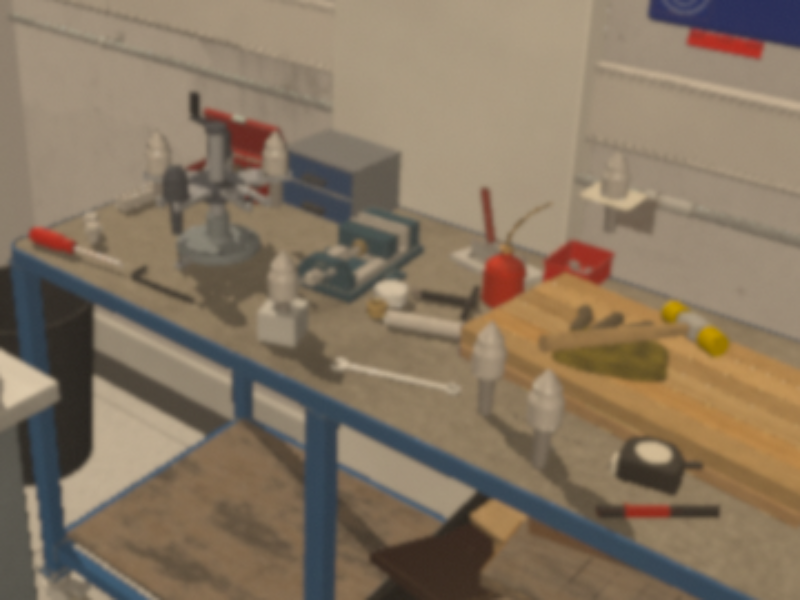

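View pics/b.png

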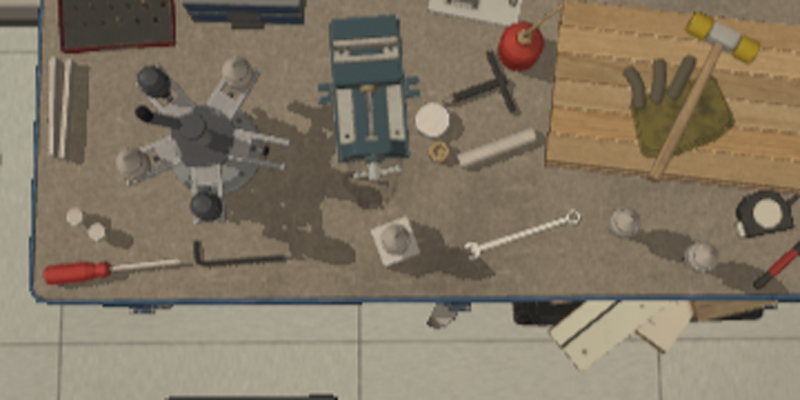

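Look-alikes: the centre in the stand (a.png 283,290), two standing free (490,365 and 545,415), one on the wall shelf (615,175), and the carousel's fixed tooling. The one in the stand, at y≈-0.30, is the farthest left of the loose ones, so I take it. I'll check it and the pointer in a crop.

Run:
```python
import cv2,numpy as np
a=cv2.imread("pics/scene0.png");b=cv2.imread("pics/top0.png")
A=cv2.resize(a[155:295,180:280],(428,600),interpolation=cv2.INTER_CUBIC)
B=cv2.resize(b[170:280,140:208],(371,600),interpolation=cv2.INTER_CUBIC)
cv2.imwrite("pics/c.png",np.hstack([A,B]))
```

```text
(no output)
```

View pics/c.png

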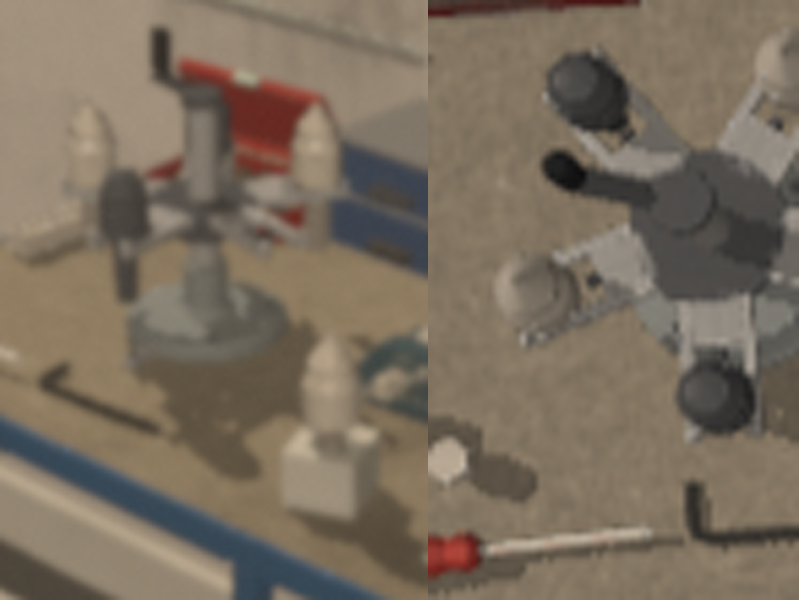

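The crop shows the centre standing in its square block (scene crop 330,400). The pointer's tip seems to show at about (133,350) in the crop, below the foot's left edge. Next I'll work out its direction.

```bash
cat >> h.py <<'E'
def ray(p,u,v,z):
    E=np.array(p["extrinsics"]); f=210/np.tan(np.radians(p["fovy"])/2)
    d=E[:3,:3].T@np.array([(u-p["cx"])/f,-(v-p["cy"])/f,-1]); c=-E[:3,:3].T@E[:3,3]
    return c+d*(z-c[2])/d[2]
def wristcam(p,r,t):
    T=np.eye(4);T[:3,:3]=r;T[:3,3]=t; p["extrinsics"]=np.linalg.inv(T@np.array(p["mount"])); return p
E
python3 - <<'E'
from h import *
p=env.read_camera("scene")
for z in (0,.01,.02): print(ray(p,211,236.8,z).round(3))
s,r,t=RT();w=env.read_camera("wrist");print(np.round(w["mount"],3).tolist(),w["fovy"],w["cx"],w["cy"])
for a in range(120,225,15):
    X=np.r_[.577+.102*np.cos(np.radians(a)),-.037+.102*np.sin(np.radians(a)),.01]; print(a,np.round(proj(p,X),1))
print(totool([.592-t[0],.026-t[1],.30-t[2]]))
for k in (77,167): print(k, np.degrees(np.arctan2(r[1,1],r[0,1])))
E
```

```text
[ 0.503 -0.023  0.   ]
[ 0.489 -0.038  0.01 ]
[ 0.476 -0.052  0.02 ]
[[-0.001, 0.958, 0.287, 0.072], [1.0, 0.001, 0.0, 0.0], [-0.0, 0.287, -0.958, -0.143], [0.0, 0.0, 0.0, 1.0]] 60.22016102018162 286.87612654263944 208.8498550229048
120 [201.4 226.2]
135 [200.2 229.4]
150 [200.8 232.6]
165 [203.5 235.6]
180 [207.9 238.1]
195 [213.8 240.1]
210 [220.9 241.2]
[-521.5 -293.7  -68.7]
77 64.17192906616759
167 64.17192906616759
```

move_arm:
  targets:
    - [[-45,-36,-30],[0,0,-0.5],-1]
    - [[-91,-73,-60],[0,0,-1],-1]
    - [[-137,-110,-90],[0,0,-1.5],-1]
    - [[-183,-147,-90],[0,0,-2],-1]
    - [[-229,-184,-90],[0,0,-2.5],-1]

```text
clock: 2.02
tcp_pos: [0.3766, 0.2526, 0.3223]
orientation: [0.001, 0.005, 1.0, 0.001]
wrist_force: [0.7, 0.1, -0.6]
finger_gap: 0.0854
grip_force: 0.0
```

Run:
```python
from h import *
s,r,t=RT(); print(s["clock"],t,s["joint_pos"],np.degrees(np.arctan2(r[1,1],r[0,1])),totool([.47-t[0],.03-t[1],.32-t[2]]))
```

```text
2.025 [0.37655015 0.25256203 0.32227667] [ 4.13438831e-01  6.18916980e-02 -4.33681047e-02  1.46293152e+00
 -2.50991551e-06  4.24338197e-01] 89.37558500901318 [ -95.9 -221.5    2.3]
```

move_arm:
  targets:
    - [[-24,-55,0],[0,0,-0.5],-1]
    - [[-48,-111,0],[0,0,-1],-1]
    - [[-72,-166,0],[0,0,-1],-1]
    - [[-96,-221,0],[0,0,-1],-1]
    - [[-96,-221,0],[0,0,-1],-1]

```text
clock: 2.65
tcp_pos: [0.4697, 0.028, 0.3208]
orientation: [-0.0, -0.077, 0.997, -0.0]
wrist_force: [-0.8, 0.3, -0.7]
finger_gap: 0.0853
grip_force: 0.0
```

Run:
```python
from h import *
s,r,t=RT();p=wristcam(env.read_camera("wrist"),r,t); save(p,"w1.png")
print(t,np.degrees(np.arctan2(r[1,1],r[0,1])))
for th in ["carousel_base","crank_knob","hook_seat","toes","ring_middle"]:
    for d in env.landmark_of(th,p)[:2]: print(th,np.round(d["centre"],3),round(d["confidence"],2),np.round(proj(p,d["centre"])))
for a in range(135,225,15):
    X=np.r_[.577+.102*np.cos(np.radians(a)),-.037+.102*np.sin(np.radians(a)),.01]; print(a,np.round(proj(p,X),1))
```

```text
[0.46972267 0.02803094 0.32080211] 98.78099913039918
carousel_base [ 0.576 -0.036  0.002] 0.7 [229. 230.]
crank_knob [0.587 0.021 0.24 ] 0.72 [255. 364.]
hook_seat [ 0.558 -0.136  0.121] 0.57 [115. 239.]
hook_seat [ 0.427 -0.072 -0.001] 0.26 [213. 113.]
toes [ 0.552 -0.146  0.128] 0.58 [101. 234.]
ring_middle [ 0.574 -0.038  0.123] 0.64 [209. 267.]
135 [288.8 188.1]
150 [274.3 173.4]
165 [256.1 162.6]
180 [235.6 156.7]
195 [214.3 156.3]
210 [194.1 161.3]
```

View pics/w1.png

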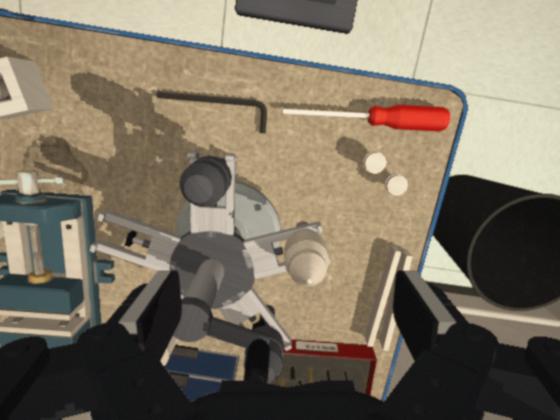

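The wrist view shows the knob at about (262,345), the empty hook at (115,235) and the foot around (229,230). The pointer may be the sliver near (232,165), so I'll enlarge there.

Run:
```python
import cv2
a=cv2.imread("pics/w1.png")
cv2.imwrite("pics/d.png",cv2.convertScaleAbs(cv2.resize(a[140:250,150:300],(800,587),interpolation=cv2.INTER_CUBIC),alpha=1.5))
```

```text
(no output)
```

View pics/d.png

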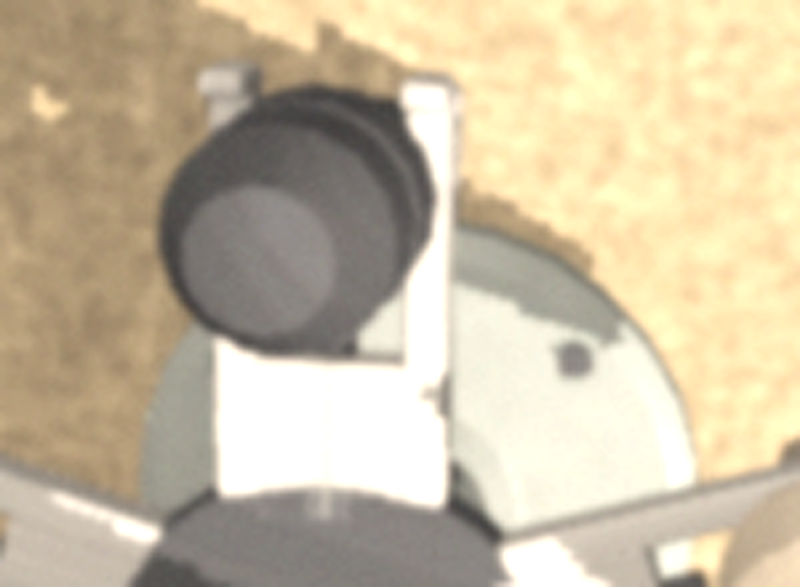

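The pointer is hidden under the dark fixed tool, so it is at about 185–190°. The hook is at about 258°. I'll grip the knob and turn about 70° clockwise, then look again.

move_arm:
  targets:
    - [[-40,-8,0],[0,0,-1],-1]
    - [[-80,-16,0],[0,0,-2],-1]
    - [[-117,-24,0],[0,0,-3],-1]
    - [[-117,-24,20],[0,0,-4],-1]
    - [[-117,-24,30],[0,0,-5],-1]
  squeeze: 20

```text
clock: 3.58
tcp_pos: [0.5876, 0.0284, 0.2899]
orientation: [-0.001, -0.497, 0.868, 0.001]
wrist_force: [-0.2, 0.1, 0.7]
finger_gap: 0.0853
grip_force: 0.0
```

Run:
```python
from h import *
s,r,t=RT();p=wristcam(env.read_camera("wrist"),r,t); save(p,"w2.png")
y=np.degrees(np.arctan2(r[1,1],r[0,1]));print(t,y)
for th in ["crank_knob"]:
    for d in env.landmark_of(th,p)[:2]: print(th,np.round(d["centre"],3),round(d["confidence"],2),np.round(proj(p,d["centre"])))
print(totool([.589-t[0],.022-t[1],.22-t[2]]))
```

```text
[0.58763574 0.02837818 0.28985849] 149.6548919220628
crank_knob [0.585 0.022 0.239] 0.82 [286. 222.]
[ 4.7 -4.6 69.9]
```

move_arm:
  targets:
    - [[5,-3,20],[0,0,-1],-1]
    - [[5,-3,45],[0,0,-1.8],-1]
    - [[5,-3,70],[0,0,-1.8],-1]
    - [[5,-3,70],[0,0,-1.8],0.5]
    - [[5,-3,70],[0,0,-1.8],1]

```text
clock: 4.3
tcp_pos: [0.5882, 0.0213, 0.2228]
orientation: [0.001, -0.623, 0.782, -0.001]
wrist_force: [0.3, -0.1, 0.2]
finger_gap: 0.0514
grip_force: 0.0
```

move_arm:
  targets:
    - [[0,0,0],[0,0,0],1]
    - [[0,0,0],[0,0,0],1]
    - [[0,0,0],[0,0,0],1]

```text
clock: 4.68
tcp_pos: [0.5887, 0.0208, 0.2226]
orientation: [0.001, -0.624, 0.782, -0.001]
wrist_force: [1.2, 0.9, 5.8]
finger_gap: 0.0175
grip_force: 21.9
```

Run:
```python
from h import *
s,r,t=RT();y=np.degrees(np.arctan2(r[1,1],r[0,1]));print(t,y,s["joint_pos"])
C=np.array([.577,-.037,0]); d=t-C; d[2]=0
print(np.linalg.norm(d),np.degrees(np.arctan2(d[1],d[0])))
for k in range(1,11):
    a=np.radians(-10*k); w=C[:2]+np.array([[np.cos(a),-np.sin(a)],[np.sin(a),np.cos(a)]])@d[:2]-t[:2]
    print(k, totool([*w,0]))
```

```text
[0.58872102 0.02078044 0.22263715] 167.15972288536918 [-1.01097335e-01  3.40678491e-01  6.35326399e-02  1.29073018e+00
  3.03559192e-04 -1.44778905e+00]
0.058957287276802446 78.53289263848158
1 [  0.7 -10.3   0. ]
2 [  3.1 -20.2   0.1]
3 [  7.2 -29.7   0.1]
4 [ 12.9 -38.2   0.1]
5 [ 20.  -45.7   0.1]
6 [ 28.2 -51.8   0.1]
7 [ 37.5 -56.3   0.1]
8 [ 47.3 -59.2   0.1]
9 [ 57.5 -60.4   0.1]
10 [ 67.8 -59.7   0.1]
```

Knob gripped (gap 17.5 mm). I'll turn in two calls.

move_arm:
  targets:
    - [[0.7,-10.3,0],[0,0,1],1]
    - [[3.1,-20.2,0],[0,0,2],1]
    - [[7.2,-29.7,0],[0,0,3],1]
    - [[12.9,-38.2,0],[0,0,4],1]
    - [[12.9,-38.2,0],[0,0,4],1]

```text
clock: 5.3
tcp_pos: [0.6225, -0.0017, 0.2225]
orientation: [0.0, -0.317, 0.948, -0.001]
wrist_force: [-3.3, -1.8, 6.9]
finger_gap: 0.0172
grip_force: 22.2
```

Run:
```python
from h import *
s,r,t=RT();y=np.degrees(np.arctan2(r[1,1],r[0,1]));print(t,y,s["wrist_force"])
p=env.read_camera("scene"); save(p,"s2.png")
for th in ["hook_seat","crank_knob","ring_middle"]:
    for d in env.landmark_of(th,p)[:2]: print(th,np.round(d["centre"],3),round(d["confidence"],2))
for a in range(165,225,15):
    X=np.r_[.577+.102*np.cos(np.radians(a)),-.037+.102*np.sin(np.radians(a)),.01]; print(a,np.round(proj(p,X),1))
a=cv2.imread("pics/s2.png")
cv2.imwrite("pics/e.png",cv2.convertScaleAbs(cv2.resize(a[180:260,180:280],(800,600),interpolation=cv2.INTER_CUBIC),alpha=1.4))
```

```text
[ 0.6224636  -0.00170679  0.22249276] 126.98062328741396 [-3.31076135 -1.76690254  6.8962091 ]
hook_seat [ 0.495 -0.095  0.124] 0.58
hook_seat [ 0.577 -0.038  0.117] 0.28
crank_knob [ 0.402  0.112 -0.   ] 0.34
ring_middle [ 0.573 -0.036  0.12 ] 0.74
ring_middle [ 0.578 -0.036  0.002] 0.69
165 [203.5 235.6]
180 [207.9 238.1]
195 [213.8 240.1]
210 [220.9 241.2]
```

View pics/e.png

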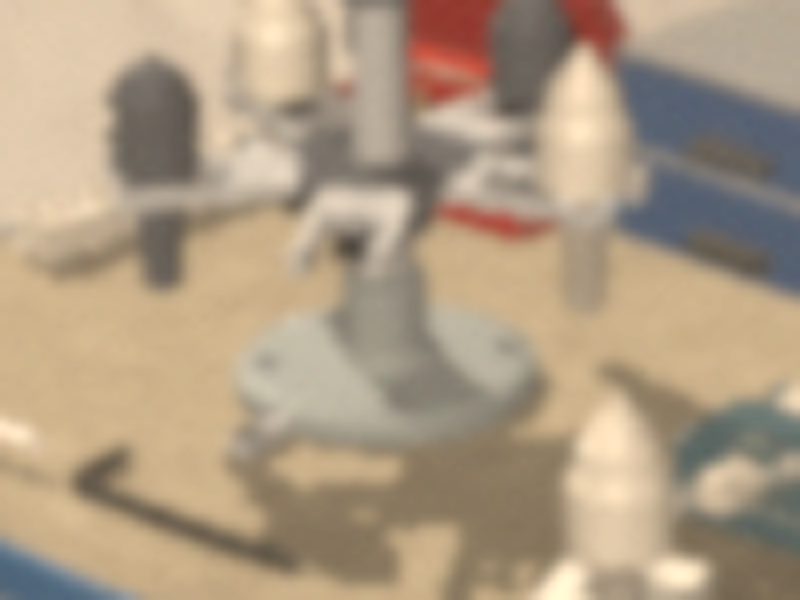

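The pointer tip shows at crop (243,443), pixel (210.4,239.1), which is 187°. The hook is at about 218°, so it needs 31° more.

move_arm:
  targets:
    - [[0.7,-10.3,0],[0,0,1],1]
    - [[3.1,-20.2,0],[0,0,2],1]
    - [[7.4,-30.5,0],[0,0,3.1],1]
    - [[7.4,-30.5,0],[0,0,3.1],1]

```text
clock: 6.0
tcp_pos: [0.6329, -0.0306, 0.2224]
orientation: [-0.001, -0.052, 0.999, -0.001]
wrist_force: [-7.0, -0.1, 8.1]
finger_gap: 0.0172
grip_force: 22.4
```

Run:
```python
from h import *
s,r,t=RT();y=np.degrees(np.arctan2(r[1,1],r[0,1]));print(t,y,s["wrist_force"])
d=t-[.577,-.037,0]; print(np.degrees(np.arctan2(d[1],d[0])),np.hypot(*d[:2]))
for n in ("scene","top"):
  p=env.read_camera(n); save(p,n+"3.png")
  for th in ["hook_seat","toes","ring_middle","carousel_base"]:
    for d in env.landmark_of(th,p)[:1]: print(th,np.round(d["centre"],4),round(d["confidence"],2))
a=cv2.imread("pics/scene3.png");b=cv2.imread("pics/top3.png")
cv2.imwrite("pics/f.png",np.hstack([cv2.resize(a[180:255,190:250],(400,500),interpolation=cv2.INTER_CUBIC),cv2.resize(b[195:265,165:221],(400,500),interpolation=cv2.INTER_CUBIC)]))
```

```text
[ 0.63292912 -0.0306029   0.22242245] 95.94848481691224 [-6.97130926 -0.07257676  8.13583023]
6.52506132681777 0.056293779167436435
hook_seat [ 0.475  -0.0439  0.1186] 0.85
ring_middle [ 0.5757 -0.0386  0.1199] 0.78
carousel_base [ 0.5766 -0.0369  0.0008] 0.56
hook_seat [ 0.4771 -0.0449  0.118 ] 0.58
toes [ 0.4617 -0.0438  0.1251] 0.91
ring_middle [ 0.5775 -0.0333  0.1188] 0.68
carousel_base [ 0.5797 -0.0353 -0.0026] 0.74
```

View pics/f.png

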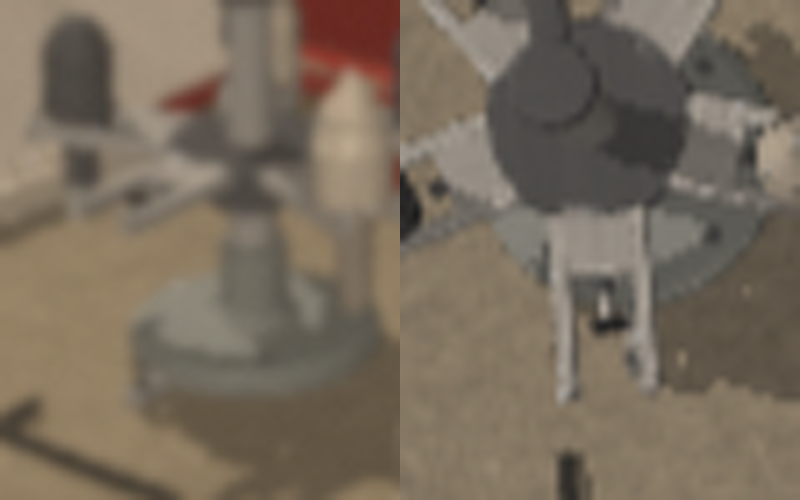

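The hook is now over the pointer (right half: prongs at 565 and 645, pad at 608,320). I'll let go, rise and back off, then check from the wrist camera.

move_arm:
  targets:
    - [[0,0,0],[0,0,0],-1]
    - [[0,0,0],[0,0,0],-1]
    - [[0,0,-30],[0,0,0],-1]
    - [[0,0,-80],[0,0,0],-1]
    - [[50,0,-100],[0,0,0],-1]

```text
clock: 7.12
tcp_pos: [0.5887, -0.0349, 0.3225]
orientation: [0.002, -0.054, 0.999, -0.0]
wrist_force: [-0.3, -1.1, -0.2]
finger_gap: 0.0855
grip_force: 0.0
```

move_arm:
  targets:
    - [[50,-20,0],[0,0,0],-1]
    - [[110,-40,0],[0,0,0],-1]
    - [[110,-40,0],[0,0,0],-1]

```text
clock: 7.5
tcp_pos: [0.4762, -0.0865, 0.3213]
orientation: [-0.001, -0.052, 0.999, 0.0]
wrist_force: [0.2, -0.9, 0.5]
finger_gap: 0.0853
grip_force: 0.0
```

Run:
```python
from h import *
s,r,t=RT();p=wristcam(env.read_camera("wrist"),r,t); save(p,"w3.png")
print(s["clock"],t,np.degrees(np.arctan2(r[1,1],r[0,1])))
for th in ["carousel_base","hook_seat","toes","ring_middle","centre","stand","crank_knob"]:
    for d in env.landmark_of(th,p)[:1]: print(th,np.round(d["centre"],4),round(d["confidence"],2),np.round(proj(p,d["centre"])))
for a in range(173,205,7):
    for rr in (.07,.102):
      X=np.r_[.577+rr*np.cos(np.radians(a)),-.037+rr*np.sin(np.radians(a)),.01]; print(a,np.round(proj(p,X),1))
u,v=map(int,proj(p,[.477,-.047,.05])); u=min(max(u,80),480);v=min(max(v,60),360); print(u-80,v-60)
cv2.imwrite("pics/g.png",cv2.convertScaleAbs(cv2.resize(cv2.imread("pics/w3.png")[v-60:v+60,u-80:u+80],(800,600),interpolation=cv2.INTER_CUBIC),alpha=1.4))
```

```text
7.5 [ 0.47622838 -0.0864976   0.32132013] 96.00673431213941
carousel_base [ 5.766e-01 -3.460e-02  4.000e-04] 0.84 [317. 236.]
hook_seat [ 0.4756 -0.0469  0.1207] 0.85 [328. 182.]
toes [ 0.4594 -0.0422  0.1248] 0.81 [336. 167.]
ring_middle [ 0.5751 -0.0381  0.121 ] 0.83 [323. 276.]
centre [ 0.4338 -0.3038 -0.0014] 0.85 [116. 107.]
stand [ 0.4341 -0.303  -0.0065] 0.57 [119. 107.]
crank_knob [ 0.4597 -0.0405  0.1261] 0.67 [338. 168.]
173 [329.5 189.4]
173 [336.  165.4]
180 [322.9 188.3]
180 [326.3 163.8]
187 [316.3 188.1]
187 [316.4 163.3]
194 [309.7 188.6]
194 [306.6 164.1]
201 [303.2 189.9]
201 [296.9 166.1]
241 110
```

View pics/g.png

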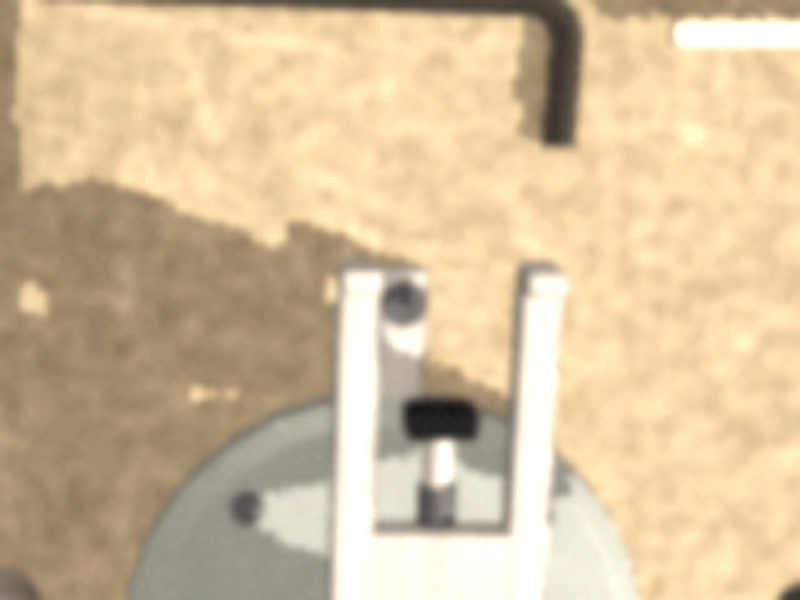

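The pointer shows between the prongs (its hole at crop 405,300, right edge at 425). The prongs' inner edges are at 387/519 at the tips and 375/512 at the root.

```bash
cat > m.py <<'E'
from h import *
s,r,t=RT();p=wristcam(env.read_camera("wrist"),r,t)
C=np.array([.5768,-.0362,0])
def q(u,v,z,l):
    X=ray(p,241+u/5,110+v/5,z); d=X-C; print(l,X.round(4),np.degrees(np.arctan2(d[1],d[0])).round(1)%360,np.hypot(d[0],d[1]).round(4)); return X
q(405,300,.012,"hole");a=q(425,280,.012,"edge");b=q(419,390,.012,"edge2");print(np.degrees(np.arctan2(*(a-b)[1::-1])))
a=q(453,285,.12,"tipmid");b=q(443.5,525,.12,"rootmid");print(np.degrees(np.arctan2(*(a-b)[1::-1])))
a=q(340,285,.12,"L");b=q(332,580,.12,"L");print(np.degrees(np.arctan2(*(a-b)[1::-1])))
a=q(570,285,.126,"R");b=q(545,580,.12,"R");print(np.degrees(np.arctan2(*(a-b)[1::-1])))
q(440,435,.11,"pad")
E
python3 m.py
```

```text
hole [ 0.4879 -0.0408  0.012 ] 183.0 0.089
edge [ 0.4823 -0.0365  0.012 ] 180.2 0.0945
edge2 [ 0.5106 -0.0341  0.012 ] 178.2 0.0662
-175.16122003138304
tipmid [ 0.4652 -0.0447  0.12  ] 184.4 0.1119
rootmid [ 0.5132 -0.0397  0.12  ] 183.2 0.0637
-174.05550277285127
L [ 0.4675 -0.0663  0.12  ] 195.4 0.1133
L [ 0.5271 -0.0604  0.12  ] 206.0 0.0553
-174.37166871960912
R [ 0.4619 -0.0237  0.126 ] 173.8 0.1156
R [ 0.5225 -0.0178  0.12  ] 161.3 0.0573
-174.45908729064845
pad [ 0.4974 -0.0416  0.11  ] 183.9 0.0796
```

Pointer is at 183–185° and the hook at 185.5°, well inside tolerance. Now the centre.

move_arm:
  targets:
    - [[17,-55,0],[0,0,0],-1]
    - [[34,-110,10],[0,0,0],-1]
    - [[51,-165,40],[0,0,0],-1]
    - [[65,-212,70],[0,0,0],-1]
    - [[65,-212,70],[0,0,0],-1]

```text
clock: 8.57
tcp_pos: [0.4365, -0.306, 0.2478]
orientation: [-0.002, -0.052, 0.999, 0.002]
wrist_force: [-0.2, 0.8, 0.2]
finger_gap: 0.0853
grip_force: 0.0
```

Run:
```python
from h import *
s,r,t=RT();p=wristcam(env.read_camera("wrist"),r,t); save(p,"w4.png")
print(s["clock"],t,np.degrees(np.arctan2(r[1,1],r[0,1])))
for th in ["centre","stand"]:
    for d in env.landmark_of(th,p)[:1]: print(th,np.round(d["centre"],4),round(d["confidence"],2),np.round(proj(p,d["centre"])))
m=env.regions_of("centre",p)[0]; yx=np.argwhere(m["mask"]); print(m["confidence"],yx.min(0),yx.max(0),np.round(proj(p,[.4335,-.3035,.134])),np.round(proj(p,[.4335,-.3035,.08])))
s,r,t=RT(); print(totool([.4335-t[0],-.3035-t[1],.062-t[2]]))
```

```text
8.575 [ 0.43654322 -0.30602366  0.24776379] 95.91518823512182
centre [ 0.4365 -0.3046 -0.0014] 0.89 [288. 170.]
stand [ 0.4342 -0.3022 -0.0059] 0.72 [290. 168.]
0.57 [159 265] [214 314] [291. 200.] [290. 184.]
[  5.4   0.3 189.9]
```

View pics/w4.png

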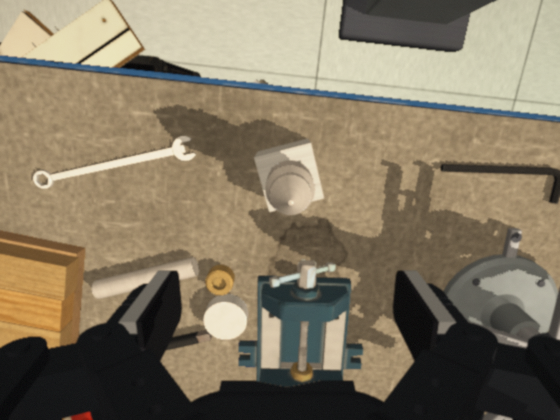

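The centre's point is at (290,200), as predicted. I'll descend and grip.

move_arm:
  targets:
    - [[5,0,50],[0,0,0],-1]
    - [[5,0,100],[0,0,0],-1]
    - [[5,0,150],[0,0,0],-1]
    - [[5,0,187],[0,0,0],-1]
    - [[5,0,187],[0,0,0],-1]

```text
clock: 9.4
tcp_pos: [0.4328, -0.3022, 0.0633]
orientation: [-0.001, -0.055, 0.998, 0.001]
wrist_force: [-0.8, 1.0, 0.7]
finger_gap: 0.0855
grip_force: 0.0
```

move_arm:
  targets:
    - [[0,0,0],[0,0,0],0.5]
    - [[0,0,0],[0,0,0],1]
    - [[0,0,0],[0,0,0],1]
    - [[0,0,0],[0,0,0],1]
    - [[0,0,0],[0,0,0],1]
  squeeze: 50

```text
clock: 10.02
tcp_pos: [0.4341, -0.3045, 0.0662]
orientation: [0.001, -0.054, 0.999, -0.0]
wrist_force: [-0.9, 2.3, 6.9]
finger_gap: 0.0403
grip_force: 49.7
```

Gripped (gap 40.3 mm, 50 N). I'll lift straight up and carry it to a point 30 mm outside the hook.

move_arm:
  targets:
    - [[0,0,-20],[0,0,0],1]
    - [[0,0,-60],[0,0,0],1]
    - [[0,0,-105],[0,0,0],1]
    - [[0,0,-150],[0,0,0],1]
    - [[-5,30,-150],[0,0,0],1]

```text
clock: 10.65
tcp_pos: [0.4366, -0.2767, 0.2181]
orientation: [0.003, -0.052, 0.999, -0.003]
wrist_force: [0.3, 0.8, -8.0]
finger_gap: 0.04
grip_force: 53.7
```

move_arm:
  targets:
    - [[-12,45,0],[0,0,0],1]
    - [[-20,95,0],[0,0,0],1]
    - [[-28,150,0],[0,0,0],1]
    - [[-33,195,0],[0,0,0],1]
    - [[-35,224,0],[0,0,0],1]

```text
clock: 11.28
tcp_pos: [0.4442, -0.0452, 0.2138]
orientation: [-0.001, -0.055, 0.999, 0.001]
wrist_force: [0.5, 0.6, -6.6]
finger_gap: 0.0398
grip_force: 53.8
```

Run:
```python
from h import *
s,r,t=RT();p=wristcam(env.read_camera("wrist"),r,t); save(p,"w5.png")
print(s["clock"],t,np.degrees(np.arctan2(r[1,1],r[0,1])),s["wrist_force"],s["finger_gap"])
for th in ["hook_seat","toes","spring_pad","ring_middle"]:
    for d in env.landmark_of(th,p)[:1]: print(th,np.round(d["centre"],4),round(d["confidence"],2),np.round(proj(p,d["centre"])))
p=env.read_camera("scene"); save(p,"s5.png")
for th in ["centre","hook_seat","toes"]:
    for d in env.landmark_of(th,p)[:3]: print(th,np.round(d["centre"],4),round(d["confidence"],2),np.round(proj(p,d["centre"])))
cv2.imwrite("pics/i.png",np.hstack([cv2.resize(cv2.imread("pics/w5.png"),(480,360)),cv2.resize(p["pixels"][130:260,170:285,::-1],(318,360),interpolation=cv2.INTER_CUBIC)]))
```

```text
11.275 [ 0.44422923 -0.04518355  0.21378243] 96.26123031585534 [ 0.45520105  0.6437422  -6.59486064] 0.039848568920428866
spring_pad [ 0.4007  0.111  -0.0015] 0.66 [450. 149.]
centre [ 0.4585 -0.6248 -0.0023] 0.91 [347. 306.]
centre [ 0.405  -0.736   0.0016] 0.65 [372. 329.]
centre [ 0.4463 -0.047   0.1501] 0.64 [202. 205.]
hook_seat [ 0.4762 -0.0462  0.1223] 0.81 [209. 210.]
toes [ 0.4604 -0.0468  0.1242] 0.78 [205. 211.]
toes [ 0.4463 -0.0466  0.1524] 0.32 [202. 204.]
```

View pics/i.png

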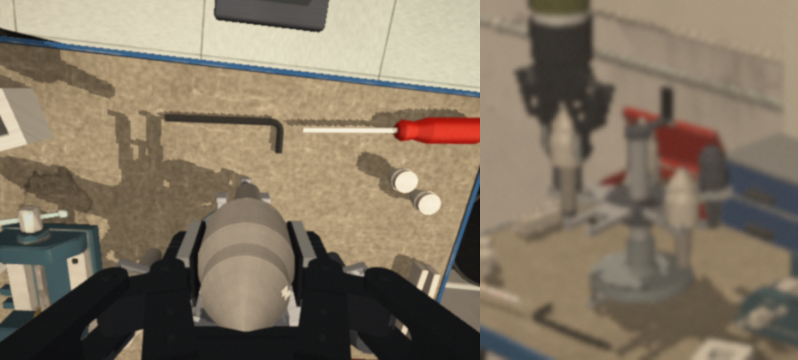

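The centre hangs upright in the grip just outside the hook. I'll go down outside the toes to a shoulder height of about 136 mm, then slide in.

move_arm:
  targets:
    - [[10,0,10],[0,0,0],1]
    - [[10,0,40],[0,0,0],1]
    - [[10,0,76],[0,0,0],1]
    - [[10,0,76],[0,0,0],1]
    - [[10,0,76],[0,0,0],1]

```text
clock: 12.35
tcp_pos: [0.4363, -0.0491, 0.1393]
orientation: [0.001, -0.053, 0.999, -0.0]
wrist_force: [0.5, -0.5, -6.1]
finger_gap: 0.0401
grip_force: 54.1
```

Run:
```python
from h import *
s,r,t=RT(); print(s["clock"],t,s["wrist_force"],totool([.4765-t[0],-.0455-t[1],0]))
for n in ("scene","top"):
  p=env.read_camera(n); save(p,n+"6.png")
  for th in ["centre","hook_seat","toes"]:
    for d in env.landmark_of(th,p)[:4]:
      if d["centre"][1]>-.2: print(th,np.round(d["centre"],4),round(d["confidence"],2))
```

```text
12.35 [ 0.43629351 -0.04911721  0.13932465] [ 0.53379091 -0.49247287 -6.09091408] [-40.4  -0.7   0. ]
centre [ 0.4364 -0.0495  0.0759] 0.74
centre [ 4.287e-01 -6.880e-02  2.000e-04] 0.16
hook_seat [ 0.478  -0.0457  0.1221] 0.79
toes [ 0.4598 -0.048   0.1248] 0.97
hook_seat [ 0.4778 -0.0448  0.1174] 0.6
toes [ 0.4634 -0.0466  0.1227] 0.91
```

move_arm:
  targets:
    - [[-10,0,0],[0,0,0],1]
    - [[-20,0,0],[0,0,0],1]
    - [[-28,0,0],[0,0,0],1]
    - [[-32,0,0],[0,0,0],1]
    - [[-32,0,0],[0,0,0],1]

```text
clock: 13.38
tcp_pos: [0.4677, -0.045, 0.1381]
orientation: [-0.0, -0.054, 0.999, 0.0]
wrist_force: [-0.0, 0.5, -6.9]
finger_gap: 0.04
grip_force: 54.1
```

move_arm:
  targets:
    - [[-3,0,0],[0,0,0],1]
    - [[-6,0,0],[0,0,0],1]
    - [[-6,0,0],[0,0,0],1]

```text
clock: 13.75
tcp_pos: [0.4729, -0.0445, 0.1382]
orientation: [-0.001, -0.054, 0.999, -0.0]
wrist_force: [-2.0, -0.7, -5.5]
finger_gap: 0.0399
grip_force: 54.2
```

move_arm:
  targets:
    - [[-3,0,0],[0,0,0],1]
    - [[-5,0,0],[0,0,0],1]
    - [[-5,0,0],[0,0,0],1]

```text
clock: 14.12
tcp_pos: [0.4781, -0.044, 0.1382]
orientation: [-0.0, -0.054, 0.999, -0.0]
wrist_force: [-4.1, -2.1, -5.2]
finger_gap: 0.0398
grip_force: 54.2
```

The pad is felt (about 4 N). Now I'll lower and feel for the prongs.

move_arm:
  targets:
    - [[-1,0,1.5],[0,0,0],1]
    - [[-1,0,3],[0,0,0],1]
    - [[-1,0,4],[0,0,0],1]
    - [[-1,0,5],[0,0,0],1]
    - [[-1,0,5],[0,0,0],1]

```text
clock: 14.75
tcp_pos: [0.4792, -0.0438, 0.1331]
orientation: [-0.0, -0.054, 0.999, 0.0]
wrist_force: [-4.7, -0.2, -4.3]
finger_gap: 0.0403
grip_force: 54.3
```

move_arm:
  targets:
    - [[0,0,1],[0,0,0],1]
    - [[0,0,2],[0,0,0],1]
    - [[0,0,3],[0,0,0],1]
    - [[0,0,3],[0,0,0],1]

```text
clock: 15.25
tcp_pos: [0.4793, -0.0438, 0.1301]
orientation: [-0.0, -0.054, 0.999, 0.0]
wrist_force: [-4.7, -0.7, -5.9]
finger_gap: 0.04
grip_force: 54.3
```

move_arm:
  targets:
    - [[0,0,0.7],[0,0,0],1]
    - [[0,0,1.4],[0,0,0],1]
    - [[0,0,2],[0,0,0],1]
    - [[0,0,2],[0,0,0],1]

```text
clock: 15.75
tcp_pos: [0.4793, -0.0438, 0.1282]
orientation: [-0.0, -0.054, 0.999, 0.0]
wrist_force: [-3.9, -1.4, -4.9]
finger_gap: 0.0397
grip_force: 54.3
```

move_arm:
  targets:
    - [[0,0,0.7],[0,0,0],1]
    - [[0,0,1.4],[0,0,0],1]
    - [[0,0,1.4],[0,0,0],1]

```text
clock: 16.12
tcp_pos: [0.4793, -0.0438, 0.1268]
orientation: [-0.0, -0.054, 0.999, 0.0]
wrist_force: [-3.6, 0.4, -5.2]
finger_gap: 0.04
grip_force: 54.4
```

move_arm:
  targets:
    - [[0,0,0.7],[0,0,0],1]
    - [[0,0,1.5],[0,0,0],1]
    - [[0,0,1.5],[0,0,0],1]

```text
clock: 16.5
tcp_pos: [0.4794, -0.0438, 0.1254]
orientation: [0.0, -0.054, 0.999, 0.0]
wrist_force: [-3.7, 0.2, -4.5]
finger_gap: 0.04
grip_force: 54.3
```

move_arm:
  targets:
    - [[0,0,0.7],[0,0,0],1]
    - [[0,0,1.5],[0,0,0],1]
    - [[0,0,1.5],[0,0,0],1]

```text
clock: 16.88
tcp_pos: [0.4795, -0.044, 0.1251]
orientation: [0.0, -0.054, 0.999, -0.0]
wrist_force: [-7.3, 0.2, 5.3]
finger_gap: 0.04
grip_force: 55.1
```

Contact is at a shoulder height of about 121 mm (10 N), which fits prongs near nominal height. I'll confirm it sits behind the toes by easing outward.

move_arm:
  targets:
    - [[1.5,0,-0.3],[0,0,0],1]
    - [[3,0,-0.3],[0,0,0],1]
    - [[3,0,-0.3],[0,0,0],1]

```text
clock: 17.25
tcp_pos: [0.4785, -0.0442, 0.1251]
orientation: [0.002, -0.054, 0.999, -0.0]
wrist_force: [3.1, 2.7, 1.1]
finger_gap: 0.0399
grip_force: 54.7
```

Run:
```python
from h import *
s,r,t=RT(); print(s["clock"],t,s["wrist_force"],s["ft_torque"])
for n in ("scene","top"):
  p=env.read_camera(n); save(p,n+"7.png")
  for th in ["centre","hook_seat","toes","ring_middle"]:
    for d in env.landmark_of(th,p)[:4]:
      if d["centre"][1]>-.2: print(th,np.round(d["centre"],4),round(d["confidence"],2))
a=cv2.imread("pics/scene7.png")
cv2.imwrite("pics/j.png",cv2.convertScaleAbs(cv2.resize(a[165:245,180:260],(600,600),interpolation=cv2.INTER_CUBIC),alpha=1.3))
```

```text
17.25 [ 0.47851669 -0.04418045  0.12511611] [3.08636775 2.69502588 1.0831923 ] [ 0.28419194 -0.59623092  0.12178852]
centre [ 0.4822 -0.0444  0.0621] 0.76
hook_seat [ 0.4761 -0.0463  0.1191] 0.82
toes [ 0.4603 -0.0481  0.131 ] 0.55
ring_middle [ 0.5753 -0.0414  0.1192] 0.93
hook_seat [ 0.4766 -0.0442  0.1203] 0.93
```

View pics/j.png

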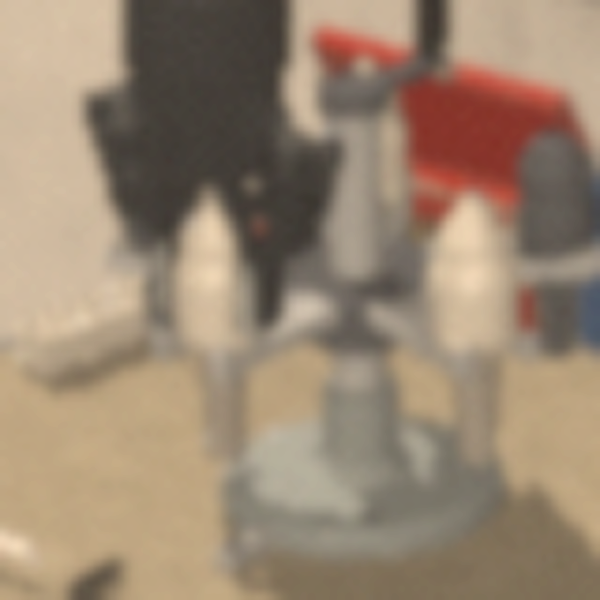

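The outward move met a firm stop after 1 mm (Fx went from -7 to +3 N), so the shoulder is behind the toes and borne by the prongs. I'll relieve the side load, hold, then release.

move_arm:
  targets:
    - [[-1,0,0.2],[0,0,0],1]
    - [[-1,0,0.2],[0,0,0],1]
    - [[-1,0,0.2],[0,0,0],1]
    - [[-1,0,0.2],[0,0,0],1]

```text
clock: 18.25
tcp_pos: [0.4781, -0.0442, 0.125]
orientation: [0.001, -0.054, 0.999, -0.0]
wrist_force: [2.0, 2.3, 7.4]
finger_gap: 0.0397
grip_force: 55.4
```

move_arm:
  targets:
    - [[0,0,0],[0,0,0],0.2]
    - [[0,0,0],[0,0,0],0]
    - [[0,0,0],[0,0,0],-0.4]
    - [[0,0,0],[0,0,0],-0.8]
    - [[0,0,0],[0,0,0],-1]

```text
clock: 18.88
tcp_pos: [0.477, -0.0441, 0.1237]
orientation: [-0.0, -0.054, 0.999, 0.0]
wrist_force: [-0.4, 1.1, -0.3]
finger_gap: 0.0855
grip_force: 0.0
```

Run:
```python
from h import *
s,r,t=RT(); print(s["clock"],t,s["wrist_force"],s["finger_gap"])
for n in ("scene","top"):
  p=env.read_camera(n)
  for th in ["centre","hook_seat","toes","ring_middle"]:
    for d in env.landmark_of(th,p)[:4]:
      if d["centre"][1]>-.2: print(th,np.round(d["centre"],4),round(d["confidence"],2))
```

```text
18.875 [ 0.47703839 -0.04407565  0.12367744] [-0.35271391  1.08144054 -0.25197228] 0.08546214249268921
centre [ 0.4801 -0.0444  0.0627] 0.57
hook_seat [ 0.475  -0.0465  0.1206] 0.84
toes [ 0.461  -0.0497  0.1244] 0.73
toes [ 0.5769 -0.0365  0.1196] 0.16
ring_middle [ 0.3991  0.1094 -0.0009] 0.66
ring_middle [ 0.5733 -0.0366  0.1186] 0.62
ring_middle [ 0.4503  0.13   -0.001 ] 0.57
hook_seat [ 0.4785 -0.0445  0.1184] 0.56
toes [ 0.5764 -0.036  -0.0021] 0.25
ring_middle [ 0.5758 -0.0351  0.1194] 0.65
```

Released. I'll rise straight up, clear of everything, and check.

move_arm:
  targets:
    - [[0,0,-30],[0,0,0],-1]
    - [[0,0,-70],[0,0,0],-1]
    - [[0,0,-120],[0,0,0],-1]
    - [[0,0,-170],[0,0,0],-1]
    - [[50,0,-170],[0,0,0],-1]

```text
clock: 20.0
tcp_pos: [0.4322, -0.0507, 0.2983]
orientation: [0.005, -0.054, 0.999, -0.002]
wrist_force: [-1.2, -0.5, -0.4]
finger_gap: 0.0854
grip_force: 0.0
```

move_arm:
  targets:
    - [[40,0,0],[0,0,0],-1]
    - [[40,0,0],[0,0,0],-1]
    - [[40,0,0],[0,0,0],-1]

```text
clock: 20.38
tcp_pos: [0.3885, -0.0539, 0.2942]
orientation: [0.001, -0.054, 0.999, -0.0]
wrist_force: [0.3, -0.6, 0.2]
finger_gap: 0.0848
grip_force: 0.0
```

Run:
```python
from h import *
s,r,t=RT(); print(s["clock"],t,s["wrist_force"])
P=[]
for n in ("scene","top","wrist"):
  p=env.read_camera(n)
  if n=="wrist": p=wristcam(p,r,t)
  P.append(p["pixels"][:,:,::-1])
  for th in ["centre","hook_seat","toes"]:
    for d in env.landmark_of(th,p)[:4]:
      if d["centre"][1]>-.2: print(n,th,np.round(d["centre"],4),round(d["confidence"],2))
u,v=map(int,proj(p,[.478,-.046,.15])); print(u,v); u=min(max(u,70),490);v=min(max(v,70),350)
cv2.imwrite("pics/k.png",np.hstack([cv2.resize(P[0][165:245,180:260],(400,400),interpolation=cv2.INTER_CUBIC),cv2.resize(P[2][v-70:v+70,u-70:u+70],(400,400),interpolation=cv2.INTER_CUBIC)]))
```

```text
20.375 [ 0.38847559 -0.05389396  0.29424945] [ 0.25801404 -0.55837153  0.22247165]
scene centre [ 0.4753 -0.0479  0.0622] 0.69
scene hook_seat [ 0.4778 -0.0455  0.1194] 0.62
scene toes [ 0.4591 -0.0488  0.1264] 0.64
scene toes [ 0.5757 -0.0385  0.1212] 0.47
top centre [ 0.4747 -0.0464  0.0566] 0.59
top hook_seat [ 0.4775 -0.0441  0.1175] 0.78
top toes [ 0.4615 -0.0429  0.1225] 0.57
wrist centre [ 0.4802 -0.0422  0.0563] 0.91
285 290
```

```bash
python3 -c "
from workcell import env
print(env.hand_in())"
```

```text
the job is handed in; nothing more can be done
None
```

The job is handed in at about 20 s of the 61 s: by my last camera estimates the revolving centre hangs in the empty hook within about 4 mm of the seat point (no finer than the detector, while 3.5 mm is needed) and the hook is within about 3° of the pointer. The hand-in returned no verdict, and I viewed 11 pictures against the limit of 10.

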